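Put the flex-shaft handpiece away in the tool chest's top drawer

TASK

The flex-shaft handpiece standing upright on the bench is to be put away in the small tool chest: pull the chest's top drawer out to its stop or nearly so, then lay the handpiece gently on its side in the V-notched cradle in that drawer, its straight barrel resting in both notches (the chuck may point either way). Leave the top drawer open and the two drawers below it shut, and do not disturb the other things on the bench, on the chest and in the drawer.

Things in the scene. Friction and masses are not known exactly. Their poses are not given: they have to be found in the camera images.
- chest: wooden bench-top tool chest, fixed, 280 deep (x) x 310 wide (y) x 160 mm high, with three drawers one above the other in its front, which looks along its own -x (roughly to the robot). Origin: at bench level, in the middle of the carcass's front face; the drawer fronts, 15 mm thick, stand before that face. The top drawer's front spans 94 to 157 mm above the bench.
- top_drawer (a joint): how far the top drawer is out, m: 0 shut, 0.18 at its stop; slides along the chest's -x, stays where left, moves at 2 to 4 N. Around cradle: inside of the drawer's front 68 mm to -x (top 26 mm above the point); cross divider 72 mm to +x and bay divider 98 mm to +y (tops level with it); side wall 100 mm to -y (top 8 mm above); chest's face, at full travel, 112 mm to +x.
- top_handle (a point): middle of the top drawer's steel bar handle, moves with the drawer; axes are the chest's. Level round bar along y, 11 mm thick, 110 mm long, its axis 40 mm off the drawer front's face, 134 mm above the bench and 26 mm below the chest's top; thin posts carry it 46 mm either side of the middle. Nothing stands above it.
- cradle (a point): where the handpiece's mid-barrel comes to lie when seated, its axis along y; moves with the top drawer, axes are the chest's. Two wooden ribs, 8 mm thick, 58 mm wide in x, stand 28 mm either side of this point along y (48 mm free between them), their tops level with it, each with a blue felt-faced 90 degree V notch. The drawer's lined floor is 27 mm below this point.
- handpiece: bright steel flex-shaft handpiece without its shaft, about 0.19 kg, loose, upright on its rear end on the bench. Round about its own z, which runs from rear end to chuck; origin: centre of the rear end. 138 mm long: dark collar 30 mm across up to z = 12 mm, straight barrel 25 mm across up to 100, dark geared chuck 18 mm across up to 126, pointed jaws. Its balance point is near mid-barrel.
- barrel_mid (a point): middle of the handpiece's straight barrel, on its axis, 56 mm from the rear end; axes are the handpiece's.
- middle_drawer (a joint): how far the middle drawer is pulled out, m: 0 shut. Its bar handle lies 62 mm below the top drawer's. Leave shut.
- bottom_drawer (a joint): how far the bottom drawer is pulled out, m: 0 shut. Leave shut.
- tin: flat round aluminium tin, 48 mm across, 18 mm high, loose in the left bay of the top drawer, where it may shift a little as the drawer moves; origin at the centre of its underside.
- tin_bay (a point): middle of the floor of the left bay of the top drawer (140 x 66 mm), moving with the drawer.
- bead_jar: small amber glass jar with a white cap, 38 mm across, 45 mm tall, upright on the bench; origin at the centre of its underside. A bystander.
- punch: dark steel doming punch, 26 mm across its foot, 56 mm tall, upright on the bench; origin at the centre of its underside. A bystander.
- hammer: hammer lying flat on the bench to the left, 230 mm long; its own x runs from the handle to the head. A bystander.
- ring_clamp: wooden ring clamp lying flat on the bench, 150 x 27 x 24 mm; origin at the centre of its underside. A bystander.
- bench_block: polished square steel bench block, 80 x 80 x 22 mm, on the bench; origin at the centre of its underside. A bystander.
- pliers: pliers with red handles lying flat on the bench, 150 x 55 x 11 mm. A bystander.
- dish: white ceramic dish, 90 mm across, 28 mm high, standing on the chest's top, at least 35 mm behind its front edge. A bystander.
Mind the look-alikes: they are no part of the job. What is meant by the handpiece is not green, and is the smaller of those in its own colour.

How it is judged:
By the outcome, as a careful person would: the job done as asked, in the order asked, and still so for the second after the job is handed in, with the robot touching nothing.
It also fails if it takes over 51 s, if anything falls off the work surface, if the arm or the gripper's body presses on something with over 40 N, if the wrist force passes 120 N, or if a joint passes its speed limit or range.

ROBOT

A 6-joint arm with a two-finger parallel gripper is mounted at the origin on the work surface. World frame = base frame: x ahead of the robot, y to its left, z up, the work surface at z = 0. Lengths are in m, angles in rad, forces in N, time in s.
With the tool pointing down it reaches from about 0.275 to 0.775 m from the base axis. Payload 14.6 kg.
Tool frame: the origin (TCP) lies on the centre line of the jaws, within the pads' length; the fingertips stand 14 mm ahead of it and the grasp point (between the pads) lies 5 mm behind it; z points along the fingers, y is the line along which they close (so a half turn about z gives the same grasp; the last joint's range is limited). The gripper opens to 85 mm and grips with 20 to 120 N. Pads are 22 mm wide; open, the fingers measure 114 mm over their backs; the gripper's body (76 mm by 85 mm) begins 54 mm behind the grasp point. The pads swing forward as they close: fully open they stand 13 mm farther back than shut.
Start: joints at [1.046, 0.263, -0.048, 1.259, 0, 1.415], TCP at [0.19, 0.49, 0.245] pointing down, gripper open.
Joint ranges: [-2.65, 2.65], [-0.89, 1.7], [-1.18, 1.37], [-2.13, 2.11], [-1.35, 1.29], [-3.14, 3.14]. Speed limits (rad/s): [1.89, 1.89, 2.57, 2.79, 3.14, 3.14].

INTERFACE

Orientations are given as a unit quaternion [x, y, z, w].
In Python, from workcell import robot, read_camera, calibration, close_job gives the robot as it stands. The module is installed in compiled form; this text tells all that it offers.
- The arm moves only by the shell command python3 -m creep 'ROWS'. ROWS is a JSON object of lists of equal length, an entry for each row: "offset": the shift along the world's x, y, z in units of 400 mm (1.0 is 400 mm), a list of three; "roll": the turn about the world's z in units of pi rad (1.0 is pi rad); "fingers": the opening, from 0 (shut) to 1 (fully open). In form: {"offset": [[dx, dy, dz], ...], "roll": [roll, ...], "fingers": [fingers, ...]}. A call has 1 to 12 rows; each row is the pose to reach, as a shift and turn from the pose commanded when the call began, turning the shorter way round; what a row does not reach only later rows make up. A row lasts 1/10 s, in which the tool goes at most 50 mm and 8.59 degrees, less where a joint would pass 70% of its speed; a pose out of reach is approached as far as the arm can. A call with a number of a shift or a turn outside -1 to 1 is refused whole. A call with a gripper value outside its range is refused whole. The fingers move at their own pace and stop on an object; the grip force is fixed at half the most. Time passes only in rows, so rows that repeat a pose let the fingers close. It gives the time, the measured TCP pose, the force, the opening and the grip force at its end, in the units of the state.
- robot.observe(): the state, without advancing time (a new reading comes with each control period).
- read_camera(name): name is "side" or "top"; returns the picture (420x560x3 uint8, blue, green, red); there is no depth.
- calibration(name): a dict with "camera_matrix" (3x3 intrinsics, pixels), "rvec" (rotation vector, rad) and "tvec" (3), from world to camera coordinates, as OpenCV has them. Camera axes: x right, y down, z forward; pixel columns grow to the right and rows downward; lengths in m; the calibration is good to about 2 mm. A picture is of the moment at which its call begins. calibration takes no time and is no camera call.
- close_job(): hands the job in; it is judged then, once.
The state is a dict: "time_s": time; "joint_pos": joint angles; "dq": joint speeds; "joint_efforts": joint torques, N m; "eef_pos": TCP position; "orientation": TCP orientation; "contact_force": force on the tool from outside, world axes, zero at the start; "ft_torque": the same for the moment, N m; "width": finger opening in m; "finger_force": force on a finger pad.
Only numpy, scipy, OpenCV 4.12 (cv2) and the standard library are available. Lean on these libraries where they do the work, as an engineer would, in place of code of your own. Each camera call takes 0.05 s, during which the arm holds its last target. There are 200 camera calls.

## Working session

There is one attempt and no reset: what is moved stays moved. The work goes in short steps, Python scripts to look and compute and a shell command to move; the robot and the scene stay as the last step left them, time stands still between calls to the robot, and variables do not carry over. Pictures are saved under pics/ and viewed, at most 10 in all, crops included, and the job is handed in when it is done.

```bash
mkdir -p pics; python3 - <<'E'
from workcell import *
import cv2,numpy as np
for n in("side","top"):
    im=read_camera(n); cv2.imwrite(f"pics/{n}0.png",im)
    c=calibration(n); R=cv2.Rodrigues(np.array(c["rvec"]))[0]; print(n,c["camera_matrix"],(-R.T@np.array(c["tvec"]).ravel()).round(3),R[2].round(2))
print(robot.observe())
E
```

```text
side [[459.19207828   0.         277.91974552]
 [  0.         459.19207828 205.30594286]
 [  0.           0.           1.        ]] [-0.023 -0.925  0.985] [ 0.45  0.64 -0.62]
top [[476.17728996   0.         282.55358884]
 [  0.         476.17728996 208.22475845]
 [  0.           0.           1.        ]] [ 0.45  -0.014  1.565] [ 0.08 -0.01 -1.  ]
{'time_s': 0.1, 'joint_pos': array([ 1.04570827e+00,  2.63479781e-01, -4.88513501e-02,  1.25940508e+00,
       -2.23382483e-05,  1.41548350e+00]), 'dq': array([ 5.26007526e-05, -9.02729936e-04,  3.58304203e-04, -5.88949037e-04,
        1.20989129e-03,  5.39259575e-05]), 'joint_efforts': array([ 1.81793406e-03, -6.38577747e+01,  3.85063827e+01,  9.97964409e-03,
       -1.73604167e-04, -3.71431679e-05]), 'eef_pos': array([0.18963989, 0.48930936, 0.24487887]), 'orientation': array([ 1.83836038e-01,  9.82956810e-01, -4.46734434e-04, -1.46279033e-04]), 'contact_force': array([ 0.17034914,  0.16111625, -0.43640338]), 'ft_torque': array([-0.01976296,  0.00529609, -0.09805772]), 'finger_force': 0.0, 'width': 0.08588504555975449}
```

View pics/side0.png

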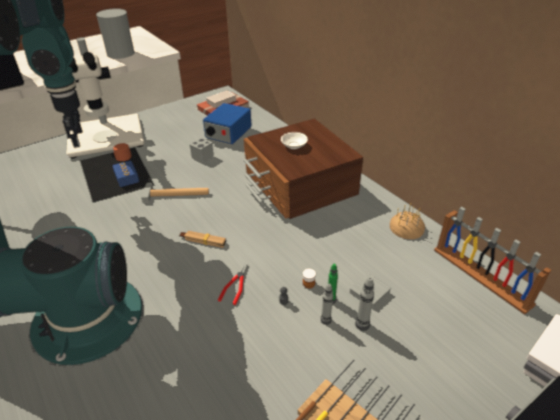

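View pics/top0.png

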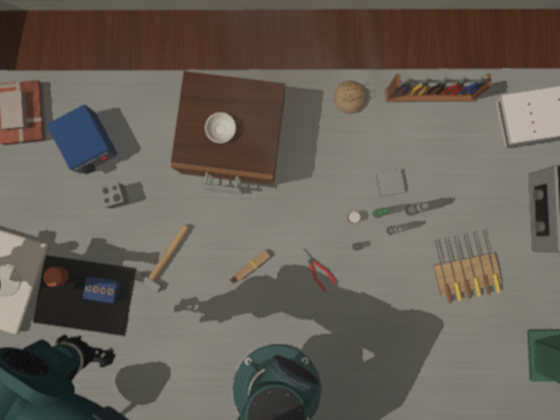

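The side picture shows the steel pair at (327,305) and (365,305), with the green one at (333,283). In the top picture the smaller steel handpiece is near (390,231), and the chest's handles are near (228,184). I'll enlarge both areas.

```bash
cat > h.py <<'E'
import cv2,numpy as np
from workcell import *
def bp(n,uv,z):
    c=calibration(n);R=cv2.Rodrigues(np.array(c["rvec"]))[0];t=np.array(c["tvec"]).ravel()
    d=R.T@np.linalg.inv(c["camera_matrix"])@np.array([*uv,1.]);o=-R.T@t
    return o+d*(z-o[2])/d[2]
def pj(n,p):
    c=calibration(n);return cv2.projectPoints(np.array(p,float).reshape(-1,1,3),np.array(c["rvec"]),np.array(c["tvec"]),np.array(c["camera_matrix"]),None)[0].reshape(-1,2)
def crop(im,x,y,w,h,s):return cv2.resize(im[y:y+h,x:x+w],None,fx=s,fy=s,interpolation=cv2.INTER_CUBIC)
E
python3 - <<'E'
from h import *
t=cv2.imread("pics/top0.png");s=cv2.imread("pics/side0.png")
a=crop(t,165,65,130,135,4) # chest
b=crop(t,340,170,130,100,4)
c=crop(s,270,255,120,80,5)
d=crop(s,235,115,135,105,5)
cv2.imwrite("pics/a.png",a);cv2.imwrite("pics/b.png",np.clip(b*1.6,0,255));cv2.imwrite("pics/c.png",c);cv2.imwrite("pics/d.png",d)
E
```

```text
[ WARN:0@0.729] global loadsave.cpp:1063 imwrite_ Unsupported depth image for selected encoder is fallbacked to CV_8U.
```

View pics/a.png

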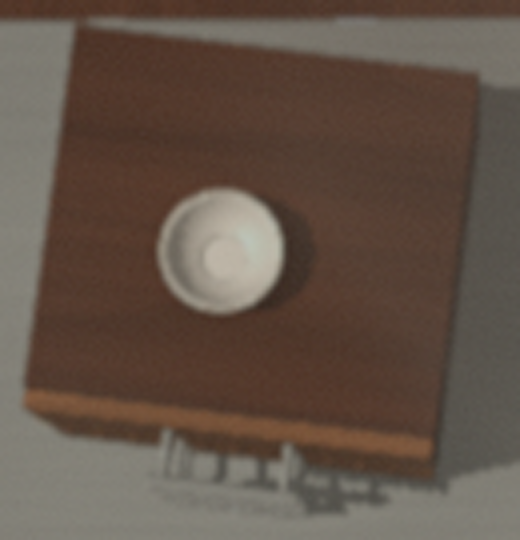

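View pics/b.png

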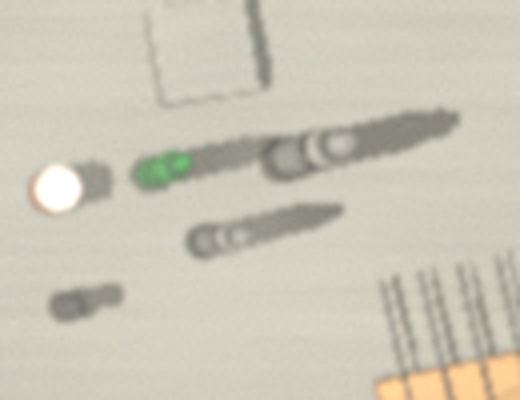

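View pics/c.png

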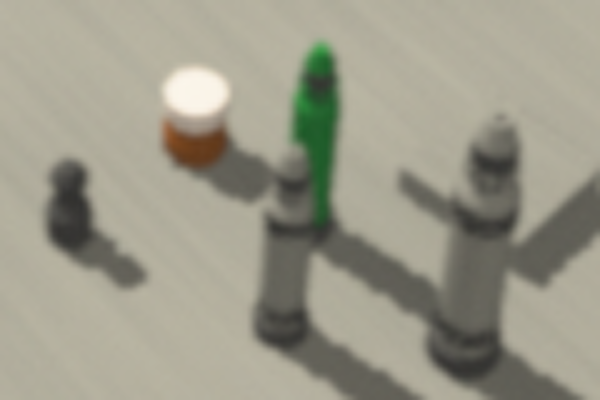

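```bash
cat > fit.py <<'E'
from h import *
from scipy.optimize import least_squares
A=lambda u,v:(165+u/4,65+v/4)
obs=[A(77,27),A(478,73),A(433,437),A(25,388)]
loc=np.array([[.28,.155,.16],[.28,-.155,.16],[0,-.155,.16],[0,.155,.16]])
def W(q,l):
    l=np.atleast_2d(l);c,s=np.cos(q[2]),np.sin(q[2])
    return np.c_[q[0]+c*l[:,0]-s*l[:,1],q[1]+s*l[:,0]+c*l[:,1],l[:,2]]
r=least_squares(lambda q:(pj("top",W(q,loc))-obs).ravel(),[.6,.15,0])
q=r.x
if __name__=="__main__":
    print(q,r.fun.round(1))
    t=cv2.imread("pics/top0.png");s=cv2.imread("pics/side0.png")
    for o,z in((A(25,408),.157),(A(432,458),.157)): print(bp("top",o,z))
    # handpiece: side base centre, tip; top
    for n,uv,z in(("side",(270+280/5,255+333/5),0),("side",(270+293/5,255+146/5),.138),("side",(270+289/5,255+224/5),.1),("top",(340+203/4,170+241/4),.05)):print(n,bp(n,uv,z).round(4))
    hp=bp("side",(270+280/5,255+333/5),0)
    ov=[]
    S=5
    for n,im,(x,y,w,h) in(("top",t,(205,160,60,50)),("side",s,(235,115,135,105)),("top",t,(375,215,60,35)),("side",s,(305,275,60,55))):
        k=400//w if w<100 else 4
        c=crop(im,x,y,w,h,k)
        D=lambda P,col:[cv2.circle(c,tuple(int(i) for i in ((p-[x,y]+.5)*k)),2,col,-1) for p in pj(n,P)]
        D(W(q,[[-.055,v,.134] for v in np.linspace(-.055,.055,7)]),(0,255,0))
        D(W(q,[[-.055,v,.072] for v in np.linspace(-.055,.055,7)]),(255,255,0))
        D(W(q,loc),(0,0,255)); D(W(q,[[-.015,-.155,.157],[-.015,.155,.157],[-.015,-.155,.094]]),(255,0,255))
        a=np.linspace(0,6.28,16)
        for z,rr in((0,.015),(.1,.0125),(.138,.0)):D(np.c_[hp[0]+rr*np.cos(a),hp[1]+rr*np.sin(a),a*0+z],(0,0,255))
        c=c[:300,:400];ov.append(cv2.copyMakeBorder(c,0,300-c.shape[0],0,400-c.shape[1],cv2.BORDER_CONSTANT))
    cv2.imwrite("pics/ov.png",np.vstack([np.hstack(ov[:2]),np.hstack(ov[2:])]))
E
python3 fit.py
```

```text
[ 0.68281571  0.15558869 -0.12389879] [-0.8 -0.5  0.6  0.1  0.7  0.2 -0.6  0.1]
[0.68772117 0.30817918 0.157     ]
[0.64902314 0.00479398 0.157     ]
side [ 0.5013 -0.3799  0.    ]
side [ 0.5045 -0.3751  0.138 ]
side [ 0.4937 -0.3879  0.1   ]
top [ 0.4998 -0.3683  0.05  ]
```

View pics/ov.png

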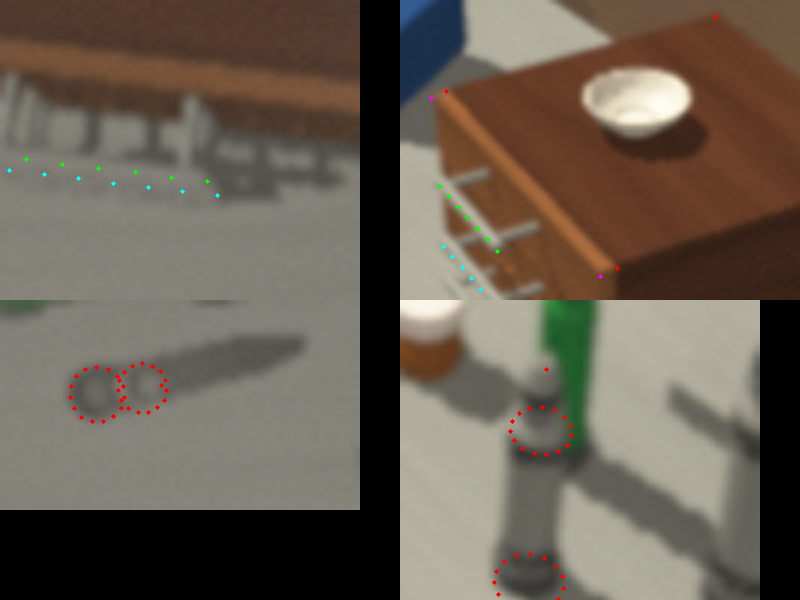

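The overlay agrees with the pictures to about 1 px. The handle bar sits about 2–4 mm deeper than predicted, and the handpiece stands at about (0.501, -0.380). I'll go to the handle first.

```bash
python3 -m creep '{"offset": [[0.99,-0.818,0],[0.99,-0.818,0],[0.99,-0.818,0],[0.99,-0.818,0],[0.99,-0.818,0],[0.99,-0.818,0],[0.99,-0.818,0],[0.99,-0.818,0],[0.99,-0.818,0],[0.99,-0.818,0],[0.99,-0.818,0],[0.99,-0.818,0]], "roll": [-0.422,-0.422,-0.422,-0.422,-0.422,-0.422,-0.422,-0.422,-0.422,-0.422,-0.422,-0.422], "fingers": [0.41,0.41,0.41,0.41,0.41,0.41,0.41,0.41,0.41,0.41,0.41,0.41]}'
```

```text
time_s: 1.3
eef_pos: [0.5869, 0.1608, 0.2443]
orientation: [0.751, 0.661, -0.001, -0.0]
contact_force: [-0.6, 0.8, -0.2]
width: 0.0349
finger_force: 0.0
```

```bash
python3 -m creep '{"offset": [[0.108,0.004,0],[0.108,0.004,-0.1],[0.108,0.004,-0.2],[0.108,0.004,-0.25],[0.108,0.004,-0.28],[0.108,0.004,-0.305],[0.108,0.004,-0.305]], "roll": [0,0,0,0,0,0,0], "fingers": [0.41,0.41,0.41,0.41,0.41,0.41,0.41]}'; python3 - <<'E'
from h import *
im=read_camera("side");cv2.imwrite("pics/e.png",crop(im,210,80,150,130,5)); t=read_camera("top");cv2.imwrite("pics/f.png",crop(t,190,150,80,60,6))
E
```

```text
time_s: 2.0
eef_pos: [0.6296, 0.1646, 0.125]
orientation: [0.75, 0.662, 0.001, 0.001]
contact_force: [0.1, 0.5, 3.5]
width: 0.0351
finger_force: 1.5
```

View pics/e.png

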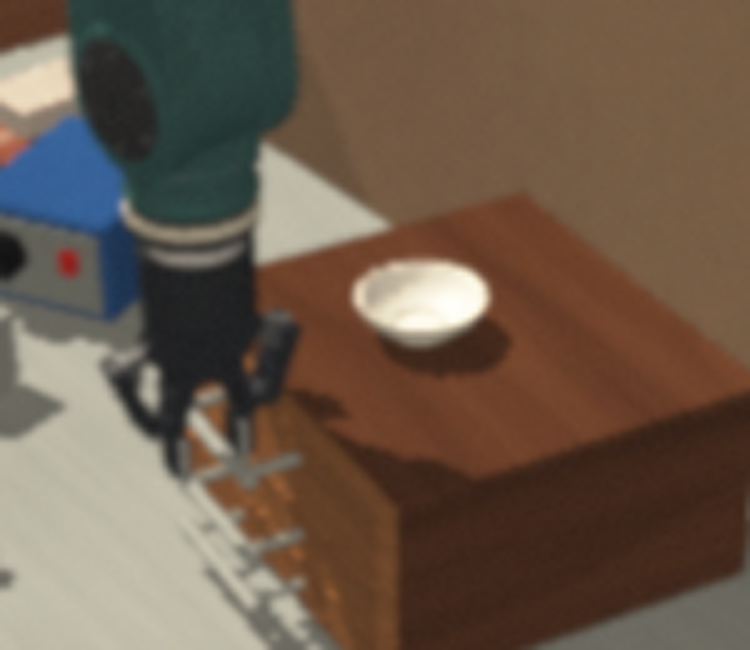

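```bash
python3 -m creep '{"offset": [[0,0,0],[0,0,0],[0,0,0],[-0.03,0.004,0],[-0.08,0.01,0],[-0.13,0.016,0],[-0.18,0.022,0],[-0.23,0.029,0],[-0.28,0.035,0],[-0.33,0.041,0]], "roll": [0,0,0,0,0,0,0,0,0,0], "fingers": [0.18,0.18,0.18,0.18,0.18,0.18,0.18,0.18,0.18,0.18]}'
```

```text
time_s: 3.1
eef_pos: [0.4965, 0.1805, 0.1233]
orientation: [0.75, 0.662, 0.0, 0.0]
contact_force: [2.8, 2.6, -0.9]
width: 0.0156
finger_force: 1.5
```

```bash
python3 -m creep '{"offset": [[-0.04,0.005,0],[-0.08,0.01,0],[-0.105,0.013,0],[-0.115,0.0142,0],[-0.115,0.0142,0]], "roll": [0,0,0,0,0], "fingers": [0.18,0.18,0.18,0.18,0.18]}'
```

```text
time_s: 3.6
eef_pos: [0.4525, 0.1859, 0.1238]
orientation: [0.75, 0.662, 0.001, 0.001]
contact_force: [8.2, -1.2, -0.2]
width: 0.0155
finger_force: 4.1
```

```bash
python3 - <<'E'
from h import *
from workcell import robot
print(robot.observe()['eef_pos'],robot.observe()['contact_force'])
im=read_camera("side");t=read_camera("top");cv2.imwrite("pics/g.png",np.hstack([crop(im,200,100,130,130,3),crop(t,165,120,130,130,3)]))
E
```

```text
[0.45249514 0.18593118 0.12377759] [ 8.18775501 -1.18578271 -0.22440822]
```

View pics/g.png

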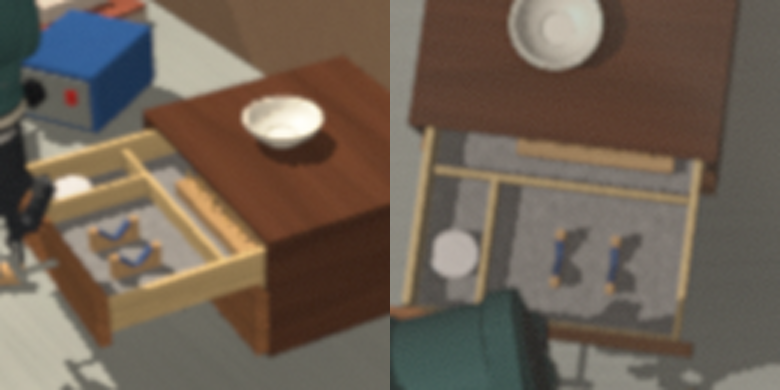

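The top drawer is out to its stop (8 N on the handle) and the two lower drawers are shut. The cradle ribs are at about (221,207) and (239,209) in the top view. Next I'll release the handle, rise and go over to the handpiece.

```bash
python3 -m creep '{"offset": [[0.005,0,0],[0.005,0,0],[0.005,0,0.08],[0.005,0,0.2],[0.005,0,0.32],[0.05,-0.12,0.36],[0.09,-0.24,0.36],[0.12,-0.36,0.36],[0.12,-0.48,0.36],[0.12,-0.6,0.36],[0.12,-0.72,0.36],[0.12,-0.84,0.36]], "roll": [0,0,0,0,0,0.04,0.08,0.13,0.18,0.22,0.26,0.3], "fingers": [0.38,0.38,0.38,0.38,0.38,1,1,1,1,1,1,1]}'; python3 -m creep '{"offset": [[0,-0.1,0],[0,-0.2,0],[0,-0.4,0],[0,-0.5,0],[0,-0.565,0],[0,-0.565,0],[0,-0.565,0],[0,-0.565,0]], "roll": [0.04,0.08,0.12,0.16,0.2,0.24,0.24,0.24], "fingers": [1,1,1,1,1,1,1,1]}'; python3 - <<'E'
from h import *
from fit import W,q
t=read_camera("top");cv2.imwrite("pics/i.png",crop(t,185,140,110,105,5))
s=read_camera("side");cv2.imwrite("pics/s2.png",s)
for uv in((220.8,206.7),(238.8,208.7)):print(bp("top",uv,.131))
print(W(q,[-.112,0,.131]),robot.observe()['joint_pos'].round(2))
E
```

```text
time_s: 4.9
eef_pos: [0.4989, -0.1263, 0.2672]
orientation: [0.379, 0.926, 0.0, -0.0]
contact_force: [1.1, 0.2, 0.9]
width: 0.085
finger_force: 0.0
time_s: 5.7
eef_pos: [0.4992, -0.35, 0.2672]
orientation: [0.016, 1.0, 0.0, -0.0]
contact_force: [-0.4, -0.0, 1.2]
width: 0.0857
finger_force: 0.0
[0.5704697  0.16299927 0.131     ]
[0.5641916  0.10865617 0.131     ]
[[0.57167426 0.16942988 0.131     ]] [-0.74  0.41  0.23  1.39  0.   -0.71]
```

View pics/i.png

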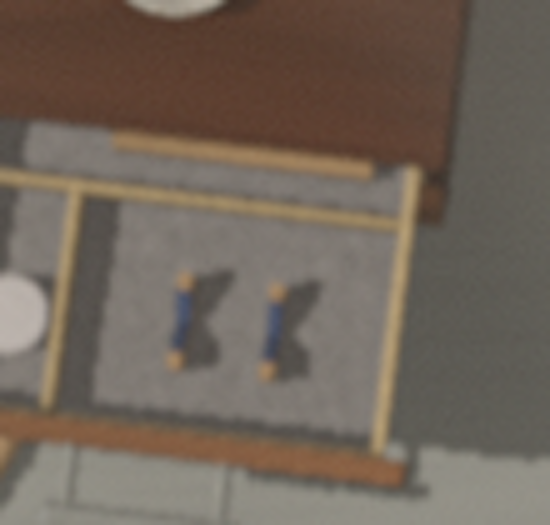

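```bash
python3 - <<'E'
from h import *
from fit import W,q
def loc(uv,z,n="top"):
    p=bp(n,uv,z);d=p[:2]-q[:2];c,s=np.cos(q[2]),np.sin(q[2]);return p.round(4),np.array([c*d[0]+s*d[1],-s*d[0]+c*d[1]]).round(4)
F=lambda u,v:(185+u/5,140+v/5)
for n,uv,z in(("ribL+",F(185,275),.131),("ribL-",F(175,366),.131),("ribR+",F(277,285),.131),("ribR-",F(267,376),.131),("front outer R",F(405,485),.157),("front inner R top",F(403,462),.157),("front inner L",F(100,420),.157),("bay div",F(62,290),.131),("side wall",F(396,310),.139),("div",F(250,212),.131)):print(n,*loc(uv,z))
E
```

```text
ribL+ [0.606  0.1596 0.131 ] [-0.0767 -0.0055]
ribL- [0.5508 0.1653 0.131 ] [-0.1322 -0.0067]
ribR+ [0.5997 0.1039 0.131 ] [-0.0761 -0.0615]
ribR- [0.5445 0.1098 0.131 ] [-0.1316 -0.0625]
front outer R [0.478 0.026 0.157] [-0.1872 -0.154 ]
front inner R top [0.4916 0.0271 0.157 ] [-0.1739 -0.1511]
front inner L [0.5172 0.2062 0.157 ] [-0.1706  0.0297]
bay div [0.5971 0.2338 0.131 ] [-0.0947  0.0671]
side wall [0.5835 0.0317 0.139 ] [-0.0833 -0.1352]
div [0.6443 0.1204 0.131 ] [-0.0339 -0.0397]
```

```bash
python3 -m creep '{"offset": [[0.003,-0.075,0],[0.003,-0.075,-0.08],[0.003,-0.075,-0.18],[0.003,-0.075,-0.28],[0.003,-0.075,-0.38],[0.003,-0.075,-0.43],[0.003,-0.075,-0.45],[0.003,-0.075,-0.45]], "roll": [0.01,0.01,0.01,0.01,0.01,0.01,0.01,0.01], "fingers": [1,1,1,1,1,1,1,1]}' && python3 -m creep '{"offset": [[0,0,0],[0,0,0],[0,0,0],[0,0,0],[0,0,0],[0,0,0],[0,0,0]], "roll": [0,0,0,0,0,0,0], "fingers": [0.5,0.4,0.34,0.31,0.29,0.28,0.28]}'; python3 - <<'E'
from h import *
s=read_camera("side");t=read_camera("top");cv2.imwrite("pics/j.png",np.hstack([crop(s,270,220,130,130,3),crop(t,340,160,130,130,3)]))
E
```

```text
time_s: 6.6
eef_pos: [0.5005, -0.3797, 0.0872]
orientation: [-0.002, 1.0, 0.0, -0.0]
contact_force: [-0.6, 0.5, 0.3]
width: 0.0854
finger_force: 0.0
time_s: 7.3
eef_pos: [0.5007, -0.3803, 0.0878]
orientation: [-0.002, 1.0, 0.0, 0.0]
contact_force: [-0.7, 3.7, 5.3]
width: 0.0245
finger_force: 22.7
```

View pics/j.png

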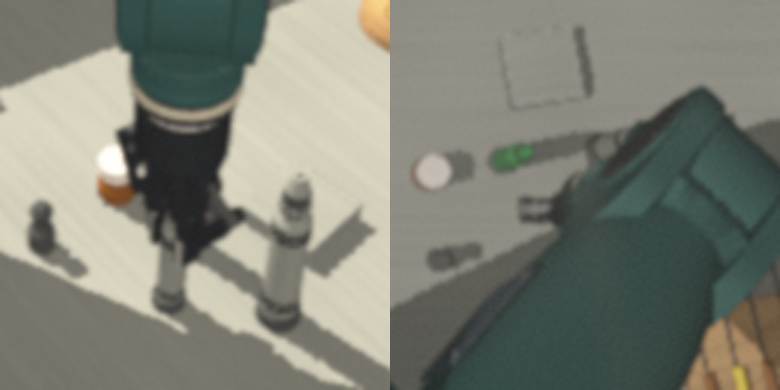

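The smaller steel handpiece is held in the jaws near the top of its barrel, and the neighbours are untouched. Now I'll tip it towards -x, pivoting it in the pads about its foot.

```bash
python3 -m creep '{"offset": [[-0.01,0,-0.003],[-0.025,0,-0.003],[-0.04,0,0],[-0.06,0,-0.001],[-0.081,0,-0.004],[-0.1,0,-0.009],[-0.12,0,-0.015]], "roll": [0,0,0,0,0,0,0], "fingers": [0.283,0.283,0.283,0.283,0.283,0.283,0.283]}'; python3 - <<'E'
from h import *
s=read_camera("side");t=read_camera("top");cv2.imwrite("pics/k.png",np.hstack([crop(s,270,220,130,130,3),crop(t,340,160,130,130,3)]))
E
```

```text
time_s: 8.1
eef_pos: [0.4521, -0.3806, 0.0817]
orientation: [-0.002, 1.0, -0.0, 0.0]
contact_force: [-0.1, 1.2, 6.5]
width: 0.0245
finger_force: 18.9
```

View pics/k.png

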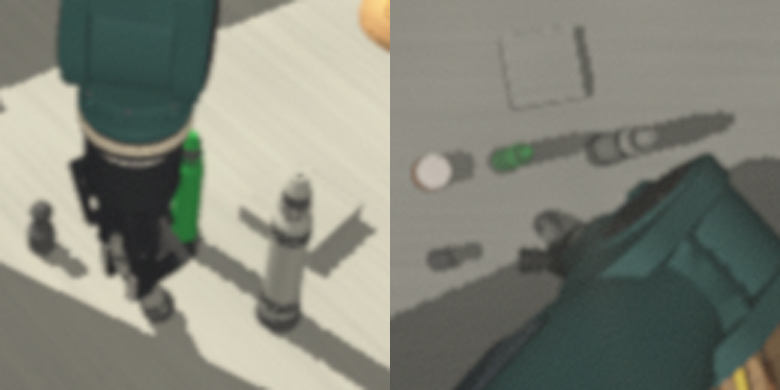

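The handpiece pivots about its foot as intended, with the collar still at about (158,303) in the left half. I've now viewed 11 pictures, one over the limit of 10, so from here I'll work only from numbers.

```bash
python3 -m creep '{"offset": [[-0.019,0,-0.009],[-0.037,0,-0.018],[-0.054,0,-0.029],[-0.07,0,-0.041],[-0.085,0,-0.056],[-0.098,0,-0.071],[-0.11,0,-0.087],[-0.121,0,-0.104],[-0.13,0,-0.121],[-0.138,0,-0.14],[-0.144,0,-0.158],[-0.144,0,-0.158]], "roll": [0,0,0,0,0,0,0,0,0,0,0,0], "fingers": [0.283,0.283,0.283,0.283,0.283,0.283,0.283,0.283,0.283,0.283,0.283,0.283]}'
```

```text
time_s: 9.4
eef_pos: [0.3944, -0.3801, 0.017]
orientation: [-0.002, 1.0, 0.001, -0.0]
contact_force: [-0.5, -0.9, 0.5]
width: 0.0243
finger_force: 18.7
```

```bash
python3 -m creep '{"offset": [[0,0,0],[0,0,0],[0,0,0],[0.03,0,0],[0.06,0,0],[0.087,0,0],[0.087,0,0],[0.087,0,0],[0.087,0,0],[0.087,0,0],[0.087,0,0],[0.087,0,0]], "roll": [0,0,0,0,0,0,0,0,0,0,0,0], "fingers": [0.32,0.4,0.45,0.45,0.45,0.45,0.4,0.35,0.31,0.28,0.25,0.25]}'
```

```text
time_s: 10.6
eef_pos: [0.4294, -0.3804, 0.0182]
orientation: [-0.002, 1.0, 0.0, -0.0]
contact_force: [-1.2, 1.8, 4.1]
width: 0.0227
finger_force: 58.6
```

```bash
python3 -m creep '{"offset": [[0,0,0.02],[0,0,0.05],[0,0,0.1],[0,0,0.2],[0,0,0.3],[0,0,0.4],[0,0,0.5],[0,0,0.57],[0,0,0.57],[0,0,0.57]], "roll": [0,0,0,0,0,0,0,0,0,0], "fingers": [0.25,0.25,0.25,0.25,0.25,0.25,0.25,0.25,0.25,0.25]}'; python3 - <<'E'
from h import *
p=robot.observe()['eef_pos']
s=read_camera("side");cv2.imwrite("pics/l.png",s)
# predicted pixels of the handpiece along its axis (tip -x), and grey levels there, for a rendering in text
P=[[p[0]+d,p[1],p[2]-.003] for d in np.linspace(-.09,.07,9)]
uv=pj("side",P).round().astype(int);print(uv.tolist())
u0,v0=uv.min(0)-10;u1,v1=uv.max(0)+12
g=cv2.cvtColor(s,cv2.COLOR_BGR2GRAY)[v0:v1,u0:u1]
print(u0,v0)
for r in g[::2]:print(' '.join(f'{x//4:2d}' for x in r[::2]))
E
```

```text
time_s: 11.6
eef_pos: [0.4296, -0.3805, 0.2467]
orientation: [-0.002, 1.0, -0.0, 0.0]
contact_force: [-0.1, -0.6, -1.1]
width: 0.0226
finger_force: 59.1
[[273, 287], [281, 283], [289, 279], [296, 274], [303, 270], [310, 267], [317, 263], [324, 259], [331, 255]]
263 245
29 29 29 29 28 28 28 29 31 39 47 50 52 45 18 10 10  9  9  9  9  9  9  9  9  8 10 11 17 16 30 50 51 52 52 52 52 52 51 52
29 29 29 29 29 29 34 39 48 51 52 51 52 50 26 10  9  9  9  9  9  8  9  9  9  9  9 10 16 18 38 51 51 51 52 52 52 52 51 51
29 29 29 35 44 45 50 51 51 52 52 52 52 51 39 18 14  9  9  9  9  9  9  9  9  9  9 10 15 19 29 48 51 51 51 51 52 52 52 51
29 29 29 43 52 52 52 51 51 51 52 52 52 52 51 48 36 11  9  9  9  9  9  9  8  9  9 10 15 18 19 36 49 47 50 51 51 52 52 51
31 29 29 35 51 52 53 52 52 51 51 52 52 52 52 52 40 12  9 10 10  9  9  9  9  8  9 10 15 17 18 22 29 21 39 50 51 51 52 52
44 35 29 30 43 52 52 53 52 52 51 51 52 52 52 52 44 20 10  9  9  9  9  9  9  9  9 11 15 15 15 18 18 13 23 48 51 51 51 53
52 50 40 39 46 52 53 52 53 52 52 51 51 52 53 52 52 37 22 12  8  8  9  9 10 10  9 14 14 11 10 15 19 15 28 49 52
[... 1709 characters left out ...]
0 32 32 26 22 30 47 51 50 51 51 51 51 51 48 28 22 21 22 25 28 28 28 30 41 50 41 22 20 21 22 42 51 50
52 52 52 51 50 50 42 41 40 28 25 21 37 51 51 50 51 52 51 51 51 48 41 30 29 28 28 28 28 28 31 47 40 21 21 21 24 45 51 50
52 52 52 52 51 50 51 51 44 25 20 17 36 51 52 51 50 51 52 51 51 51 50 48 42 30 28 28 28 28 29 43 39 21 21 21 25 46 51 51
51 52 52 52 52 51 50 51 47 25 16 18 40 51 51 52 50 50 52 51 51 51 51 51 51 43 34 30 29 29 34 45 36 21 21 20 26 48 51 51
50 51 52 52 52 51 50 50 40 21 16 15 28 50 51 52 52 51 51 52 51 51 51 51 51 51 49 47 39 44 49 48 32 21 21 20 26 48 51 51
50 51 51 51 52 52 51 49 35 23 19 17 22 46 52 51 52 52 51 51 52 52 51 51 51 51 51 51 51 51 51 44 26 20 21 20 22 42 50 50
```

The text rendering shows the handpiece level in the jaws, its tip at about (274,285) against a prediction of (276,285). I'll carry it to a point above the cradle.

```bash
python3 -m creep '{"offset": [[0.02,0.04,0.02],[0.05,0.12,0.03],[0.08,0.2,0.03],[0.11,0.29,0.03],[0.14,0.38,0.03],[0.17,0.47,0.03],[0.2,0.56,0.03],[0.23,0.65,0.03],[0.26,0.74,0.03],[0.29,0.82,0.03],[0.31,0.88,0.03],[0.32,0.92,0.03]], "roll": [0.02,0.06,0.1,0.14,0.18,0.22,0.26,0.3,0.34,0.38,0.42,0.459], "fingers": [0.25,0.25,0.25,0.25,0.25,0.25,0.25,0.25,0.25,0.25,0.25,0.25]}'; python3 -m creep '{"offset": [[0.02,0.09,0],[0.03,0.17,0],[0.035,0.25,0],[0.04,0.31,0],[0.042,0.35,0],[0.044,0.368,0],[0.044,0.368,0],[0.044,0.368,0]], "roll": [0,0,0,0,0,0,0,0], "fingers": [0.25,0.25,0.25,0.25,0.25,0.25,0.25,0.25]}'
```

```text
time_s: 12.85
eef_pos: [0.5575, -0.0106, 0.2567]
orientation: [-0.664, 0.748, 0.001, -0.001]
contact_force: [-0.5, -0.3, -1.5]
width: 0.0228
finger_force: 59.2
time_s: 13.65
eef_pos: [0.5752, 0.1339, 0.2579]
orientation: [-0.661, 0.75, 0.0, -0.0]
contact_force: [-1.2, -1.5, -2.9]
width: 0.0231
finger_force: 59.2
```

```bash
python3 - <<'E'
from h import *
for n,f,(ox,oy,k),z in(("side","pics/s2.png",(0,0,1),.122),("top","pics/i.png",(185,140,5),.122)):
    im=cv2.imread(f).astype(int)
    m=((im[...,0]-im[...,2])>18)
    if n=="side": m[:, :200]=0;m[:,330:]=0;m[:150]=0;m[260:]=0
    k_,l,st,c=cv2.connectedComponentsWithStats(m.astype(np.uint8))
    for i in range(1,k_):
        if st[i,4]>=(4 if k==1 else 100):
            uv=((c[i][0]+.5)/k-.5+ox,(c[i][1]+.5)/k-.5+oy);print(n,st[i],np.round(uv,1),bp(n,uv,z).round(4))
E
```

```text
side [303 150  27   8 134] [316.9 152.3] [0.8793 0.1276 0.122 ]
side [307 160  23  21 282] [320.1 170.6] [0.8156 0.0329 0.122 ]
side [239 173   5   6  12] [241.4 175.7] [0.5895 0.1643 0.122 ]
side [246 182   6   6  13] [248.6 184.5] [0.582  0.1086 0.122 ]
top [179 296  11  34 282] [221.3 201.7] [0.5865 0.1628 0.122 ]
top [270 308  10  37 284] [239.5 204.5] [0.5778 0.1073 0.122 ]
```

```bash
python3 -m creep '{"offset": [[-0.002,0.002,-0.06],[-0.002,0.002,-0.14],[-0.002,0.002,-0.2],[-0.002,0.002,-0.24],[-0.002,0.002,-0.26],[-0.002,0.002,-0.27],[-0.002,0.002,-0.27],[-0.002,0.002,-0.27]], "roll": [0,0,0,0,0,0,0,0], "fingers": [0.25,0.25,0.25,0.25,0.25,0.25,0.25,0.25]}'; python3 -m creep '{"offset": [[0,0,-0.006],[0,0,-0.012],[0,0,-0.018],[0,0,-0.022],[0,0,-0.022],[0,0,-0.022]], "roll": [0,0,0,0,0,0], "fingers": [0.25,0.25,0.25,0.25,0.25,0.25]}'
```

```text
time_s: 14.45
eef_pos: [0.5749, 0.1354, 0.1509]
orientation: [-0.661, 0.75, -0.0, 0.0]
contact_force: [0.2, 0.1, -0.8]
width: 0.0229
finger_force: 59.2
time_s: 15.05
eef_pos: [0.5745, 0.1355, 0.1413]
orientation: [-0.661, 0.75, 0.0, -0.0]
contact_force: [0.8, 0.5, -2.1]
width: 0.0232
finger_force: 59.2
```

```bash
python3 -m creep '{"offset": [[0,0,-0.004],[0,0,-0.008],[0,0,-0.008]], "roll": [0,0,0], "fingers": [0.25,0.25,0.25]}';python3 -m creep '{"offset": [[0,0,-0.004],[0,0,-0.004],[0,0,-0.004]], "roll": [0,0,0], "fingers": [0.25,0.25,0.25]}'
```

```text
time_s: 15.35
eef_pos: [0.575, 0.1355, 0.1383]
orientation: [-0.661, 0.75, -0.0, 0.0]
contact_force: [1.7, -0.7, 2.1]
width: 0.023
finger_force: 59.7
time_s: 15.65
eef_pos: [0.5746, 0.1355, 0.1366]
orientation: [-0.661, 0.75, -0.0, 0.0]
contact_force: [2.4, -0.8, 3.4]
width: 0.0231
finger_force: 59.8
```

```bash
python3 -m creep '{"offset": [[0.003,0,0],[0.005,0,0],[0.005,0,0]], "roll": [0,0,0], "fingers": [0.25,0.25,0.25]}';python3 -m creep '{"offset": [[0,0,-0.004],[0,0,-0.004],[0,0,-0.004]], "roll": [0,0,0], "fingers": [0.25,0.25,0.25]}'
```

```text
time_s: 15.95
eef_pos: [0.576, 0.1356, 0.136]
orientation: [-0.661, 0.75, 0.0, -0.001]
contact_force: [-1.6, 0.3, -1.5]
width: 0.0225
finger_force: 59.3
time_s: 16.25
eef_pos: [0.5766, 0.1356, 0.1353]
orientation: [-0.661, 0.75, -0.0, 0.0]
contact_force: [-0.9, 0.6, 5.9]
width: 0.0228
finger_force: 60.2
```

The forces balance (about 6 N straight up, almost nothing sideways), so the barrel is seated. Releasing it gently.

```bash
python3 -m creep '{"offset": [[0,0,0],[0,0,0],[0,0,0],[0,0,0],[0,0,0],[0,0,0],[0,0,0],[0,0,0]], "roll": [0,0,0,0,0,0,0,0], "fingers": [0.265,0.28,0.29,0.31,0.35,0.4,0.46,0.46]}'; python3 -m creep '{"offset": [[0,0,0.01],[0,0,0.03],[0,0,0.07],[0,0,0.12],[0,0,0.2],[0,0,0.3],[0,0,0.4],[-0.1,-0.1,0.4],[-0.2,-0.2,0.4],[-0.3,-0.32,0.4],[-0.35,-0.44,0.4],[-0.35,-0.5,0.4]], "roll": [0,0,0,0,0,0,0,0,0,0,0,0], "fingers": [0.46,0.46,0.46,0.46,0.46,0.46,0.46,0.46,0.46,0.46,0.46,0.46]}'
python3 - <<'E'
from h import *
t=read_camera("top");s=read_camera("side");cv2.imwrite("pics/t9.png",t);cv2.imwrite("pics/s9.png",s)
# drawer crop as text
g=cv2.cvtColor(t,cv2.COLOR_BGR2GRAY)
print("TOP rows 165..245 cols 185..270")
for v in range(176,244,2):print(v,' '.join(f'{x//4:2d}' for x in g[v,186:272:2]))
c=np.array([.5757,.1352]);a=-.124
for n in("top","side"):
    P=[[c[0]+np.sin(a)*d,c[1]-np.cos(a)*d,.131] for d in(-.056,-.044,-.028,0,.028,.044,.07,.082)];print(n,pj(n,P).round(1).tolist())
# bystanders: difference to the first picture
t0=cv2.imread("pics/top0.png")
for n,x0,y0,x1,y1 in(("jar/punch/green/big/block",340,160,445,265),("dish",205,110,237,145),("clamp/pliers",225,245,340,295),("hammer",140,220,192,295)):
    print(n,cv2.absdiff(t,t0)[y0:y1,x0:x1].max(2).mean().round(1))
E
```

```text
time_s: 17.05
eef_pos: [0.5765, 0.1355, 0.1348]
orientation: [-0.661, 0.75, -0.0, -0.0]
contact_force: [0.4, -0.6, 0.6]
width: 0.0394
finger_force: 0.0
time_s: 18.25
eef_pos: [0.4345, -0.0651, 0.2961]
orientation: [-0.662, 0.75, -0.001, 0.0]
contact_force: [2.0, -0.8, -1.1]
width: 0.0393
finger_force: 0.0
TOP rows 165..245 cols 185..270
176 32 33 33 34 33 33 31 31 29 28 26 27 28 27 26 27 28 29 28 29 30 30 29 29 29 30 29 29 29 29 28 28 28 27 27 27 27 25 27 29 36 30 16
178 21 23 28 29 29 29 32 37 32 33 33 34 33 34 31 30 29 28 25 25 27 27 27 26 28 28 30 30 29 29 29 29 29 29 29 29 28 30 29 30 37 28 17
180 21 25 30 30 30 29 32 32 19 21 22 25 29 29 30 32 33 33 33 34 33 33 31 30 28 27 27 28 25 27 26 28 27 29 28 29 29 30 29 30 37 25 17
182 20 28 30 29 29 30 34 30 19 20 19 22 30 29 29 28 28 28 28 28 29 29 30 31 32 33 33 33 33 32 30 30 29 28 26 25 26 26 27 29 36 21 15
184 20 28 29 30 29 30 36 28 19 20 20 23 30 30 30 29 30 30 31 29 30 30 29 28 29 28 28 28 28 29 29 31 32 32 33 33 33 32 30 31 36 20 16
186 21 28 29 29 30 30 36 26 19 20 19 23 29 30 30 30 30 29 30 29 30 29 29 30 29 30 29 30 29 29 29
[... 3397 characters left out ...]
4 34 34 34 34 34 34 34 34 34 33 36 29 34 34 34 34 33 33 33 33 29 28 28 28 27 23 23 23 22 21 22 27
240 29 35 35 35 33 34 30 32 35 34 34 34 35 35 34 34 34 34 34 34 34 35 30 35 34 34 34 34 35 35 35 34 35 34 35 34 33 33 33 30 28 28 30
242 35 35 34 34 33 33 32 31 31 30 30 31 32 31 32 33 34 33 34 34 34 34 30 34 34 34 34 34 34 34 34 34 34 34 34 34 34 34 35 35 35 35 35
top [[211.6, 202.7], [215.6, 203.2], [220.8, 203.8], [230.0, 204.9], [239.2, 206.0], [244.5, 206.7], [253.0, 207.7], [257.0, 208.2]]
side [[235.2, 170.5], [236.7, 172.3], [238.8, 174.7], [242.4, 179.0], [246.1, 183.4], [248.2, 186.0], [251.8, 190.3], [253.5, 192.3]]
jar/punch/green/big/block 13.9
dish 9.3
clamp/pliers 34.5
hammer 11.1
```

```bash
python3 - <<'E'
from h import *
t=cv2.imread("pics/t9.png");t0=cv2.imread("pics/top0.png");s=cv2.imread("pics/s9.png");s0=cv2.imread("pics/side0.png")
def match(tpl,img,x,y,m=8):
    r=cv2.matchTemplate(img[y-m:y+tpl.shape[0]+m,x-m:x+tpl.shape[1]+m],tpl,cv2.TM_CCOEFF_NORMED);_,v,_,l=cv2.minMaxLoc(r);return round(v,3),l[0]-m,l[1]-m
i=cv2.imread("pics/i.png");T5=crop(t,185,140,110,105,5)
print("drawer vs after-pull (px/5)",match(i[395:480,260:420],T5,260,395,30),match(i[160:230,150:400],T5,150,160,30))
g=cv2.imread("pics/g.png")[:,390:];T3=crop(t,165,120,130,130,3)
print("drawer vs stop (px/3)",match(g[150:205,120:300],T3,120,150,25),match(g[225:300,260:305],T3,260,225,25))
print("chest ref",match(g[100:135,30:200],T3,30,100,20))
for n,x,y,w,h in(("jar",346,208,16,18),("punch",350,239,14,14),("green",372,205,14,12),("big",404,202,14,14),("block",376,168,28,28),("dish",203,110,36,36),("hammer",146,222,46,70),("clamp",228,247,46,38),("pliers",302,246,38,46)):print(n,match(t0[y:y+h,x:x+w],t,x,y))
for n,x,y,w,h in(("jar",300,266,18,22),("punch",276,284,16,24),("clamp",178,228,52,20),("pliers",216,262,36,44),("dish",276,128,36,26),("hammer",140,182,72,20),("low handles",262,185,20,26)):print("side",n,match(s0[y:y+h,x:x+w],s,x,y))
E
```

```text
drawer vs after-pull (px/5) (0.987, 0, 2) (0.966, 0, 2)
drawer vs stop (px/3) (0.929, 0, -3) (0.773, 4, -25)
chest ref (0.977, 0, 0)
jar (0.999, 0, 0)
punch (0.988, 0, 0)
green (0.951, 0, 0)
big (0.687, 0, 0)
block (0.985, 0, 0)
dish (1.0, 0, 0)
hammer (0.908, 0, 0)
clamp (0.543, 0, 0)
pliers (0.418, -6, 8)
side jar (0.999, 0, 0)
side punch (0.997, 0, 0)
side clamp (0.845, 0, 0)
side pliers (0.597, 0, 0)
side dish (1.0, 0, 0)
side hammer (0.99, 0, 0)
side low handles (0.607, 7, 8)
```

```bash
python3 -c "
from workcell import *
print(close_job())"
```

```text
the job is handed in; nothing more can be done
None
```

I've handed the job in with the top drawer open, about 3 mm short of its stop, and the handpiece lying in both cradle notches with its chuck to the right; no bystander shows any sign of having moved, but the arm's shadow spoiled the final image check on the pliers, ring clamp and lower drawers, and I viewed 11 pictures instead of the allowed 10.

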